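# Load a sample tube into a tube reader under its sprung light cover

### The arm

A 7-joint arm with a two-finger parallel gripper is mounted at the origin on a cart in front of the work surface, level with it; the furniture and walls round the work are solid. World frame = base frame: x ahead of the robot, y to its left, z up, the work surface at z = 0. Lengths are in m, angles in rad, forces in N, time in s.
With the tool pointing down it reaches from about 0.35 to 0.9 m from the base axis. Payload 8.1 kg.
Tool frame: the origin (TCP) lies midway between the tips of the shut fingers; the grasp point (between the pads) lies 19 mm behind it (arm.hold_point_z is the distance from the TCP to the grasp point, in m); z points along the fingers, y is the direction in which the jaws open and shut (so a half turn about z gives the same grasp; the last joint's range is limited). The gripper opens to 92 mm and grips with 3 to 60 N. Pads are 19 mm wide; open, the fingers measure 130 mm over their backs; the gripper's body (75 mm by 190 mm) begins 47 mm behind the grasp point.
Start: joints at [1.201, 0.434, 0.025, 1.573, -0.012, 1.134, -0.075], TCP at [0.165, -0.603, 0.227] pointing down, gripper open.
Joint ranges: [-2.62, 2.62], [-0.44, 2.09], [-1.27, 1.32], [0.08, 2.57], [-1.32, 4.46], [0.12, 2], [-2.74, 2.74]. Speed limits (rad/s): [2.22, 2.22, 3.01, 3.01, 3.14, 3.14, 3.14].

### API

Orientations are given as a rotation vector (axis times angle).
In Python, from cell import arm gives the robot as it stands.
- The arm moves only by the shell command python3 -m pendant 'ROWS' [FORCE]. ROWS is JSON, a list of rows, each a list of 3 entries, a list of its own where there are three numbers: the shift along the tool's x, y, z in m, then the turn, a rotation vector about the tool's x, y, z in degrees, then the finger opening in m, from 0 to 0.0918. A call has 1 to 10 rows; each row shifts and turns the commanded pose from where the row before left it, along the tool's axes as they then stand; what a row does not reach is not made up. A row lasts 1/8 s, in which the tool goes at most 62.5 mm and 10.7 degrees, less where a joint would pass 70% of its speed; a pose out of reach is approached as far as the arm can. A call with a gripper value outside its range is refused whole. The fingers move at their own pace and stop on an object; FORCE is the grip in N (left out, the last holds). Time passes only in rows, so rows that do not move let the fingers close. It gives the time, the measured TCP pose, the force and the opening at its end, in the units of the state.
- arm.observe(): the state, without advancing time (a new reading comes with each control period).
- arm.get_image(name): name is "scene" or "side" or "wrist"; returns (picture, depth): 384x512x3 uint8, red, green, blue; 384x512 float32, m along the optical axis (not along the pixel's ray), 0 where there is no reading.
- arm.camera_params(name): a dict with "fovy" (degrees; the focal length in pixels is half the picture's height over the tangent of half this angle, whatever the lens; pixels are square), "cx", "cy" (the principal point, pixels), "rvec" (rotation vector, rad) and "tvec" (3), from world to camera coordinates, as OpenCV has them; the wrist camera has in their place "mount" (4x4, takes a point from camera to tool coordinates, whose origin is the TCP and whose axes are the flange's). Camera axes: x right, y down, z forward; pixel columns grow to the right and rows downward; lengths in m; the calibration is good to about 2 mm. A picture is of the moment at which its call begins: read the wrist's pose just before it. camera_params takes no time and is no camera call.
- arm.sign_off(): hands the job in, once; it reports no verdict.
Trained networks look in the newest picture that a camera, given by its name, has taken for a name from the list of things; names that differ only in an ending like _2 or _b are one class to them, and where a whole thing is asked for, a point or a joint stands for the part that bears it (a point fixed in the world has none). Each returns a list of dicts, best first, with "conf" (0 to 1); they miss things now and then, are a little off and sometimes report something else, mostly with a low value. They report only what shows in the picture. A call takes as long as a camera call.
- arm.look_for(camera, label): "rect" ([centre column, centre row, width, height] in pixels, round what is visible of it).
- arm.masks_of(camera, label): "pixels" (384x512 bool, what is visible of it) and "rect" ([centre column, centre row, width, height] in pixels, round what is visible of it).
The state is a dict: "clock": time; "joints": joint angles; "dq": joint speeds; "joint_efforts": joint torques, N m; "position": TCP position; "ee_rot": TCP orientation; "force": force on the tool from outside, world axes, zero at the start; "ft_torque": the same for the moment, N m; "width": opening from 0.0 (shut) to 1.0 (fully open).
Only numpy, scipy, OpenCV 4.12 (cv2) and the standard library are available. Lean on these libraries where they do the work, as an engineer would, in place of code of your own. Each camera call takes 0.05 s, during which the arm holds its last target.

### The job

The purple-capped sample tube lies in the loading trough of the tube reader. With one fingertip press the long steel thumb plate down to hold the spring-closed light cover open, and with the other fingertip push the tube by its cap, without letting the cover touch it, along the trough into the bay until it is fully home against the end stop; then draw the pushing finger out from under the cover before you let the cover spring shut over the tube. Push only: do not lift the tube, and leave the other two tubes, the yellow-lidded cup and the green-capped dropper bottle where they are.

Things in the scene. Friction and masses are not known exactly. Their poses are not given: they have to be found in the camera images.
- tube_reader: Beige and grey bench instrument, fixed, 260 long x 90 wide. Origin on the worktop (z = 0) below the mouth of its bay, on the trough's centre line. x: the way the tube travels (open trough x = -136 to 0, bay x > 0); y: from the trough towards the thumb plate; z up. All numbers below are mm in this frame. Deck under the plate z = 63.
- bay_mouth (a point): Mouth of the bay, on the trough floor: (0, 0, 75), axes as the reader's. Floor is level at z = 75 all along; guide rails 5 high, 4 thick, 19 apart, from x = -136 to 50. Bay x = 0 to 48 is under the light cover, with nothing else beside or above it; from x = 49 the reader's head, top z = 115, with a tunnel 24 wide, 18 high.
- end_stop (a point): Rigid end stop deep in the tunnel, where the nose of a tube that is home touches: (106, 0, 82).
- light_cover (a joint): Cover angle q, rad: 0 shut, 1.50 open (stop). Cover and thumb plate are one part, a rocker on a shaft along x at y = 27, z = 92 (bearings 6 either side). Pressing the plate down tips the cover up. A spring shuts it: about 2 N at the plate when shut, 6 N when open; let go, it shuts in under 0.5 s.
- lip (a point): Middle of the lower edge of the lip on the dark cover; shut, the lip bars the mouth from y = -10 to 12 down to z = 83. Cover: x = 0 to 48, from the shaft 40 wide, 2.5 thick. At 1.4 rad it stands nearly upright beside the trough, top edge z = 131, lip no nearer to the centre line than y = 12: a finger within y = -20 to 10 can run into the bay.
- plate_middle (a point): Middle of the flat steel thumb plate, x = -130 to 32, from 7 to 34 out from the shaft (this point 20), 2 thick. It rises outward at 0.803 rad at rest (outer edge y = 51, z = 116) and slopes down at q - 0.803 when pressed: its top at distance u behind the shaft (y = 27 + u) is then z = 93 - u tan(q - 0.803), so 83 for u = 15, q = 1.4: there the other tip meets the cap. A finger can slide along it.
- tube_middle (a point): Middle of the purple-capped tube lying in the trough, 7 above its underside. Its y axis runs from cap to nose (nose +43, rear face of the cap -43). Tube 86 long, body 12 in diameter, cap six-sided, 17 wide, 14 high; about 14 g. Home, its middle is at x = 63 and the rear face of the cap at x = 20, inside the mouth.
- cup_yellow: Sample cup with a yellow lid, 51 in diameter, 63 high, standing on the worktop beyond the reader; origin under its centre. Leave alone.
- dropper_green: Dropper bottle with a green cap, 33 in diameter, 76 high, standing on the worktop beyond the reader; origin under its centre. Leave alone.
- tube_orange: Sample tube with an orange cap, 86 long, lying on the worktop to the right of the reader; origin under its middle. Leave alone.
- tube_red: Sample tube with a red cap, 86 long, lying on the worktop to the right of the reader; origin under its middle. Leave alone.

How it is judged:
By the outcome, as a careful person would: the job done as asked, in the order asked, and still so for the second after the job is handed in, with the robot touching nothing.
It also fails if it takes over 38 s, if anything falls off the work surface, if the arm or the gripper's body presses on something with over 40 N, if the wrist force passes 120 N, or if a joint passes its speed limit or range.

## Working session

There is one attempt and no reset: what is moved stays moved. The work goes in short steps, Python scripts to look and compute and a shell command to move; the robot and the scene stay as the last step left them, time stands still between calls to the robot, and variables do not carry over. Pictures are saved under pics/ and viewed, and the job is handed in when it is done.

```bash
ls; mkdir -p pics; cat > h.py <<'E'
import numpy as np, cv2
from scipy.spatial.transform import Rotation as R
from cell import arm
def cam(name):
    p=arm.camera_params(name); f=192/np.tan(np.radians(p['fovy'])/2)
    if 'mount' in p:
        s=arm.observe(); T=np.eye(4);T[:3,:3]=R.from_rotvec(s['ee_rot']).as_matrix();T[:3,3]=s['position']
        M=T@np.array(p['mount'])
    else:
        Rm=R.from_rotvec(p['rvec']).as_matrix(); M=np.eye(4);M[:3,:3]=Rm.T;M[:3,3]=-Rm.T@np.array(p['tvec'])
    return f,p['cx'],p['cy'],M
def cloud(c,d):
    f,cx,cy,M=c
    v,u=np.mgrid[:384,:512]
    P=np.stack([(u-cx)/f*d,(v-cy)/f*d,d],-1)
    return P@M[:3,:3].T+M[:3,3]
def proj(c,p):
    f,cx,cy,M=c
    q=(np.atleast_2d(p)-M[:3,3])@M[:3,:3]
    return np.c_[q[:,0]/q[:,2]*f+cx,q[:,1]/q[:,2]*f+cy]
def save(n,im): cv2.imwrite('pics/'+n,im[:,:,::-1])
E
python3 - <<'E'
from h import *
print(arm.observe())
for n in ['scene','side','wrist']:
    c=cam(n); im,d=arm.get_image(n); save(n+'0.png',im); np.savez(n+'0.npz',im=im,d=d)
    print(n,c[3].round(3).tolist(),c[0])
    for l in ['tube_reader','light_cover','plate_middle','tube_middle','cup_yellow']:
        r=arm.look_for(n,l); print(n,l,[(x['conf'],np.round(x['rect'])) for x in r[:2]])
E
```

```text
pics
{'clock': 0.0, 'joints': array([ 1.20142652,  0.43519507,  0.02499065,  1.57411551, -0.01157173,
        1.13400245, -0.07510871]), 'dq': array([-1.38532499e-03,  1.47124820e-05,  1.36907643e-04,  1.73708673e-06,
       -9.41503036e-04, -6.57503067e-04, -2.65441127e-04]), 'joint_efforts': array([ 3.87509954e-04, -6.67846513e+01,  9.85275395e-01, -3.14450061e+01,
       -6.06116513e-02,  4.30081389e-02,  1.61400271e-04]), 'position': array([ 0.16454757, -0.60240922,  0.22595541]), 'ee_rot': array([-3.11218896e+00, -4.17467443e-01,  5.99765930e-04]), 'force': array([0.17571366, 0.22798709, 0.67823003]), 'ft_torque': array([-0.02365426,  0.02675875, -0.01093421]), 'width': 0.9992096669942768}
scene [[-0.54, -0.311, 0.782, -0.181], [-0.841, 0.204, -0.501, 0.441], [-0.003, -0.928, -0.372, 0.454], [0.0, 0.0, 0.0, 1.0]] 481.204034207575
scene tube_reader [(0.66, array([210., 247., 154., 103.]))]
scene light_cover [(0.57, array([188., 219., 114.,  31.]))]
scene plate_middle [(0.69, array([187., 220., 107.,  31.]))]
scene tube_middle [(0.63, array([180., 240.,  50.,  14.])), (0.28, array([134., 236.,  26.,  36.]))]
scene cup_yellow [(0.56, array([134., 237.,  27.,  35.]))]
side [[0.83, 0.396, -0.392, 0.911], [0.558, -0.59, 0.584, -0.567], [-0.0, -0.703, -0.711, 0.738], [0.0, 0.0, 0.0, 1.0]] 405.32209852345346
side tube_reader [(0.96, array([257., 170.,  95.,  67.]))]
side light_cover []
side plate_middle [(0.61, array([273., 154.,  60.,  34.]))]
side tube_middle [(0.71, array([275., 147.,  25.,  21.]))]
side cup_yellow []
wrist [[0.264, -0.935, -0.235, 0.227], [-0.965, -0.256, -0.064, -0.585], [-0.0, 0.244, -0.97, 0.385], [0.0, 0.0, 0.0, 1.0]] 344.7661200531369
wrist tube_reader []
wrist light_cover []
wrist plate_middle []
wrist tube_middle []
wrist cup_yellow []
```

View pics/scene0.png

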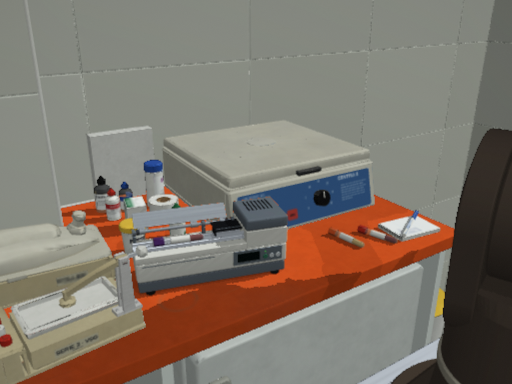

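View pics/side0.png

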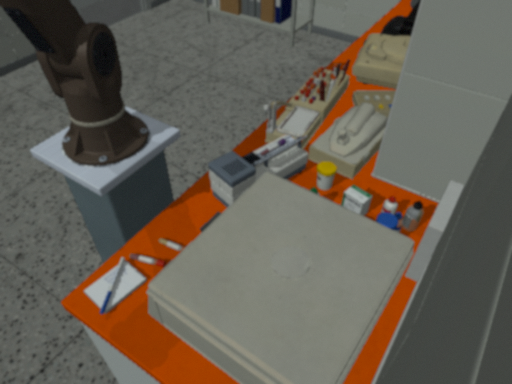

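```bash
python3 - <<'E'
from h import *
from cell import arm
for n in ['scene','side']:
    z=np.load(n+'0.npz'); c=cam(n); P=cloud(c,z['d']); im=z['im']
    r=(slice(185,300),slice(110,310)) if n=='scene' else (slice(100,220),slice(190,330))
    cv2.imwrite(f'pics/{n}_crop.png',cv2.resize(im[r][:,:,::-1],None,fx=4 if n=='scene' else 5,fy=4 if n=='scene' else 5,interpolation=cv2.INTER_CUBIC)[:600,:800])
    for l in ['tube_reader','plate_middle','tube_middle','light_cover','cup_yellow','dropper_green']:
        arm_r=arm.masks_of(n,l)
        if arm_r:
            m=arm_r[0]['pixels']&(z['d']>0); Q=P[m]
            np.save(f'{n}_{l}.npy',m)
            print(n,l,arm_r[0]['conf'],m.sum(),np.median(Q,0).round(3),np.percentile(Q,3,axis=0).round(3),np.percentile(Q,97,axis=0).round(3))
E
```

```text
scene tube_reader 0.66 10543 [0.46  0.094 0.072] [ 0.414 -0.012  0.009] [0.546 0.219 0.115]
scene plate_middle 0.8 1971 [0.52  0.118 0.102] [0.461 0.052 0.036] [0.613 0.202 0.116]
scene tube_middle 0.86 333 [0.484 0.156 0.084] [0.473 0.116 0.078] [0.496 0.191 0.089]
scene light_cover 0.61 2308 [0.522 0.114 0.1  ] [0.459 0.027 0.   ] [0.709 0.203 0.116]
scene cup_yellow 0.75 375 [0.62  0.196 0.048] [0.609 0.171 0.01 ] [0.649 0.206 0.064]
scene dropper_green 0.53 189 [0.632 0.091 0.026] [0.511 0.074 0.011] [0.647 0.147 0.094]
side tube_reader 0.68 3414 [0.497 0.036 0.078] [ 0.422 -0.038  0.022] [0.555 0.208 0.118]
side plate_middle 0.7 365 [0.504 0.09  0.097] [0.458 0.054 0.072] [0.55  0.21  0.119]
side tube_middle 0.61 3510 [0.496 0.037 0.077] [ 0.417 -0.038  0.015] [0.554 0.21  0.118]
side light_cover 0.79 348 [0.499 0.087 0.097] [0.457 0.054 0.075] [0.549 0.191 0.119]
side cup_yellow 0.62 439 [0.634 0.168 0.057] [0.612 0.158 0.006] [0.652 0.196 0.066]
```

View pics/scene_crop.png

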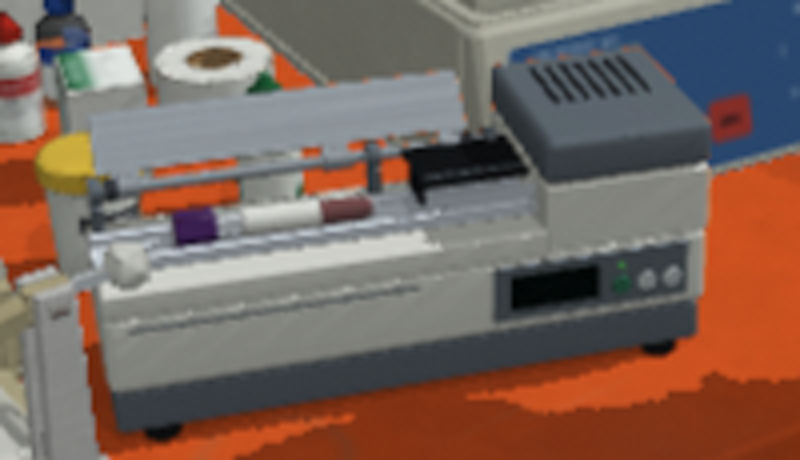

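View pics/side_crop.png

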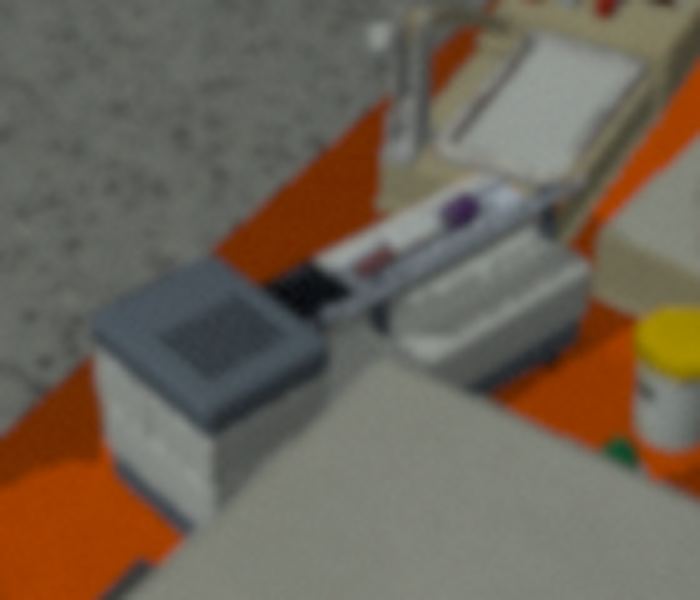

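```bash
python3 - <<'E'
from h import *
H=np.full((600,500),np.nan);C=np.zeros((600,500,3),np.uint8)
A=[]
for n in ['scene','side']:
    z=np.load(n+'0.npz'); c=cam(n); P=cloud(c,z['d'])[z['d']>0]; im=z['im'][z['d']>0]
    np.save(n+'P.npy',P)
    A.append((P,im))
    x=P[:,0];y=P[:,1]
    m=(x>.3)&(x<.8)&(y>-.2)&(y<.4)&(P[:,2]<.45)
    i=((.4-y[m])*1000).astype(int);j=((x[m]-.3)*1000).astype(int)
    for a,b,h,cc in zip(i,j,P[m][:,2],im[m]):
        if not h<H[a,b]: H[a,b]=h; C[a,b]=cc
print('bigger')
Hn=np.nan_to_num(H)
Hd=cv2.dilate(Hn.astype(np.float32),np.ones((3,3)))
col=cv2.applyColorMap(np.clip(Hd/0.25*255,0,255).astype(np.uint8),cv2.COLORMAP_JET); col[Hd<=0]=0
cv2.imwrite('pics/hm.png',col[:, :]); 
cv2.imwrite('pics/ctop.png',cv2.dilate(C,np.ones((3,3)))[:,:,::-1])
# coarse max grid
for a in range(0,600,30):
    print('y=%.2f'%(.4-a/1000-.015),' '.join('%4d'%(np.nan_to_num(np.nanmax(Hn[a:a+30,b:b+30]))*1000) for b in range(0,500,30)))
E
```

```text
bigger
y=0.39    0    4   35   51   49   43   51    4   76   93  111  110   92  169  216    0    0
y=0.35    0    4   27   94   93   43   50    4   74   92  107  105   90  362  382    0    0
y=0.33    0    5   26  112  100   43   51    4   58   87  105  103   86  415  448    0    0
y=0.30    0    4    3  125   50   47   49    5   59   80  115  110   79  442  449  449  449
y=0.27    0    4    4  129   51   49   49   34   59   71  116   93   66    5    4    4    3
y=0.23    0    4    4  134    1   74   81   80   58   60   62   62   58    4    4    4    3
y=0.21    0    4    4    4    1   76   90  109  119    4   66   67    4    1    2    4    4
y=0.18    0    4    5    2    1   83   93  115  121    4   66   67    5   61   60    3   62
y=0.15    0    1    2    1   67   89   95  119  119    3   65   66    6   63   65   64   53
y=0.12    0    1    2    1   74   89  101  120   64    0    0   31    1   63   63   64    0
y=0.09    0    1    1    1   76   98  109  119    0    0   38   77    0    0   40   40   39
y=0.06    0    4    1    1  118  116  114  121    0    0    0    0    0    0   40   41   40
y=0.03    0    4    5  114  118  119  119  116  141  141  140  132  117  117   39   40    1
y=-0.00    0    5    5  118  118  119  118  109  145  145  146  146  146  145  145  145  145
y=-0.03    0    4    4  112  118  120  118    0  146  145  145  146  146  145  145  145  145
y=-0.06    0    5    3    5    4    4    0   83  145  146  146  146  145  145  145  145  145
y=-0.09    0    4    4    4    4    3    1   91  145  146  145  145  146  145  146  146  145
y=-0.12    0    3    4    4    3    3    1  128  145  145  146  146  145  146  146  146  145
y=-0.16    0    3    4    5    3    3    1  134  145  145  146  145  146  147  147  146  145
y=-0.18    0    4    4   15   16   18   14  133  145  145  146  146  145  148  147  149  146
```

View pics/hm.png

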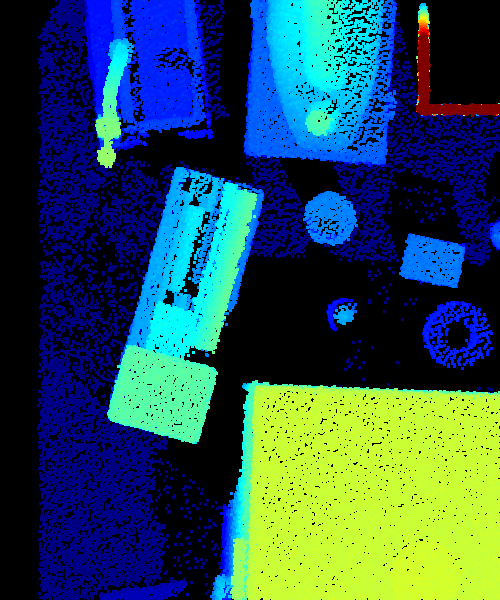

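```bash
cat > fit.py <<'E'
from h import *
for n in ['scene','side']:
    P=np.load(n+'P.npy')
    m=(P[:,0]>.38)&(P[:,0]<.53)&(P[:,1]>-.06)&(P[:,1]<.07)&(abs(P[:,2]-.1165)<.004)
    Q=P[m]; zt=np.median(Q[:,2])
    Q=Q[abs(Q[:,2]-zt)<.0025]
    r=cv2.minAreaRect((Q[:,:2]*1000).astype(np.float32)); print(n,len(Q),'ztop',zt,r)
    z=np.load(n+'0.npz')
    if n=='scene':
        c=cam(n);PP=cloud(c,z['d']);mm=np.load('scene_tube_middle.npy');T=PP[mm&(z['d']>0)]
        T=T[(T[:,2]>.07)&(T[:,2]<.095)]
        u,s,v=np.linalg.svd(T[:,:2]-T[:,:2].mean(0));print('tube dir',v[0],np.degrees(np.arctan2(*v[0][::-1])),T.mean(0))
        mm=np.load('scene_plate_middle.npy');T=PP[mm&(z['d']>0)]
        T=T[(T[:,2]>.097)&(T[:,2]<.12)&(T[:,1]>.05)&(T[:,0]<.6)]
        e=T[T[:,2]>.110]; v,_,_,_=None,0,0,0
        l=cv2.fitLine(e[:,:2].astype(np.float32),cv2.DIST_HUBER,0,.01,.01).ravel();print('plate edge',l,np.degrees(np.arctan2(l[1],l[0])),e[:,2].max(),e[:,1].min(),e[:,1].max())
E
python3 fit.py
```

```text
scene 873 ztop 0.11416264757437344 ((466.8746337890625, 24.865554809570312), (112.71365356445312, 91.58126068115234), 75.29654693603516)
tube dir [0.24386554 0.96980905] 75.88519937439236 [0.48363008 0.15507444 0.08382247]
plate edge [0.2616646  0.9651589  0.5303403  0.12837534] 74.83114 0.11744626167803612 0.05047258160192919 0.2051496171481641
side 787 ztop 0.11596338897190372 ((467.40045166015625, 23.623600006103516), (114.89649963378906, 92.0787124633789), 75.54363250732422)
```

```bash
python3 - <<'E'
from h import *
s=arm.observe(); M=R.from_rotvec(s['ee_rot']).as_matrix(); print(M.round(3)); print(np.array(arm.camera_params('wrist')['mount']).round(3))
ang=np.radians(75.4); ry=np.array([np.sin(ang),-np.cos(ang),0])
for sg in (1,-1):
    y=sg*ry; z=np.array([0,0,-1.]); x=np.cross(y,z); D=np.c_[x,y,z]
    rv=R.from_matrix(M.T@D).as_rotvec(degrees=True); print(sg,rv.round(2),x.round(3), 'shift in tool axes to (.49,.12,.33):',(M.T@(np.array([.49,.12,.33])-s['position'])).round(4))
E
```

```text
[[ 0.965  0.264 -0.   ]
 [ 0.264 -0.965 -0.   ]
 [-0.     0.    -1.   ]]
[[ 0.    -0.97  -0.244  0.064]
 [ 1.     0.    -0.    -0.001]
 [ 0.    -0.244  0.97  -0.158]
 [ 0.     0.     0.     1.   ]]
1 [  0.     0.   -60.12] [0.252 0.968 0.   ] shift in tool axes to (.49,.12,.33): [ 0.5043 -0.6116 -0.1033]
-1 [  0.    -0.   119.88] [-0.252 -0.968 -0.   ] shift in tool axes to (.49,.12,.33): [ 0.5043 -0.6116 -0.1033]
```

```bash
python3 -m pendant '[[[0,0,-0.05],[0,0,0],0.04],[[0,0,-0.053],[0,0,0],0.04],[[0.0315,-0.038,0],[0,0,0],0.04],[[0.0315,-0.038,0],[0,0,0],0.04],[[0.0315,-0.038,0],[0,0,0],0.04],[[0.0315,-0.038,0],[0,0,0],0.04],[[0.0315,-0.038,0],[0,0,0],0.04],[[0.0315,-0.038,0],[0,0,0],0.04],[[0.0315,-0.038,0],[0,0,0],0.04],[[0.0315,-0.038,0],[0,0,0],0.04]]' 20
python3 -m pendant '[[[0.0315,-0.038,0],[0,0,0],0.04],[[0.0315,-0.038,0],[0,0,0],0.04],[[0.0315,-0.038,0],[0,0,0],0.04],[[0.0315,-0.038,0],[0,0,0],0.04],[[0.0315,-0.038,0],[0,0,0],0.04],[[0.0315,-0.038,0],[0,0,0],0.04],[[0.0315,-0.038,0],[0,0,0],0.04],[[0.0315,-0.038,0],[0,0,0],0.04],[[0,0,0],[0,0,-10],0.04],[[0,0,0],[0,0,-10],0.04]]'
python3 -m pendant '[[[0,0,0],[0,0,-10],0.04],[[0,0,0],[0,0,-10],0.04],[[0,0,0],[0,0,-10],0.04],[[0,0,0],[0,0,-10.1],0.04],[[0,0,0],[0,0,0],0.04]]'
python3 - <<'E'
from h import *
s=arm.observe(); print(s['position'],R.from_rotvec(s['ee_rot']).as_matrix().round(3).tolist(),s['clock'],s['joints'].round(2),s['width']*.0918)
c=cam('wrist'); im,d=arm.get_image('wrist'); save('w1.png',im); np.savez('w1.npz',im=im,d=d,M=c[3])
E
```

```text
clock: 2.75
position: [0.3282, -0.2417, 0.33]
ee_rot: [3.113, 0.417, 0.001]
force: [0.4, -0.5, -0.3]
width: 0.437
clock: 4.0
position: [0.4907, 0.1173, 0.3296]
ee_rot: [-2.99, -0.963, 0.0]
force: [0.0, -0.9, -0.1]
width: 0.434
clock: 4.62
position: [0.4907, 0.1163, 0.3297]
ee_rot: [-2.487, -1.919, -0.0]
force: [-0.9, 0.9, -0.8]
width: 0.437
[0.4907204  0.11626488 0.32969661] [[0.254, 0.967, -0.0], [0.967, -0.254, 0.0], [0.0, -0.0, -1.0]] 4.625 [ 0.32  0.27 -0.83  1.65  0.2   1.32 -0.79] 0.04012352121151175
```

View pics/w1.png

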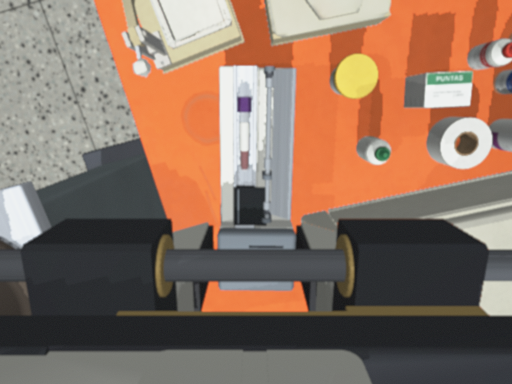

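```bash
python3 - <<'E'
import cv2
im=cv2.imread('pics/w1.png'); cv2.imwrite('pics/w1c.png',cv2.resize(im[55:245,205:310],None,fx=5,fy=3.1*1.0,interpolation=cv2.INTER_CUBIC)[:600])
E
```

```text
(no output)
```

View pics/w1c.png

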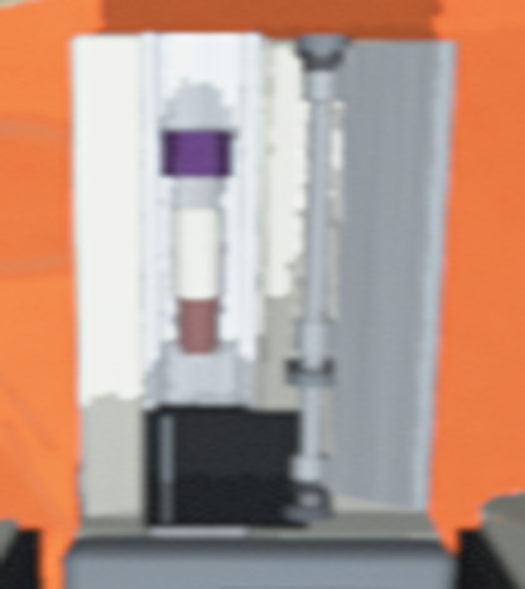

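```bash
python3 - <<'E'
from h import *
z=np.load('w1.npz'); c=list(cam('wrist')); P=cloud(c,z['d'])
# project into a reader-aligned frame with guess origin
a=np.radians(75.4); X=-np.array([np.cos(a),np.sin(a)]);Y=np.array([np.sin(a),-np.cos(a)])
o=np.array([.47,.10])
q=P[:,:,:2]-o; rx=q@X*1000; ry=q@Y*1000; rz=P[:,:,2]*1000
for r in (75,90,103,120,140,160,175,190,205,215):
    print(r,'x=%.0f'%rx[r,244],' '.join('%d:%.0f/%.0f'%(k,ry[r,k],rz[r,k]) for k in range(218,300,3)))
print(' '.join('%d:%.1f/%.0f'%(k,rx[k,244],rz[k,244]) for k in range(62,240,3)))
# edges of plate outer
for l in ['tube_middle','plate_middle','tube_reader','light_cover']:
    r=arm.masks_of('wrist',l)
    for e in r[:2]:
        m=e['pixels']&(z['d']>0); print(l,e['conf'],e['rect'],np.percentile(rx[m],[2,50,98]).round(1),np.percentile(ry[m],[2,50,98]).round(1),np.percentile(rz[m],[2,50,98]).round(1))
E
```

```text
75 x=-121 218:-34/-0 221:-23/74 224:-19/74 227:-16/72 230:-13/73 233:-9/80 236:-5/80 239:-2/74 242:1/76 245:5/76 248:8/75 251:11/75 254:15/81 257:18/75 260:22/62 263:25/63 266:28/96 269:31/96 272:34/95 275:37/99 278:40/102 281:43/105 284:46/109 287:49/110 290:52/116 293:55/117 296:71/0 299:75/1
90 x=-105 218:-34/-1 221:-23/73 224:-20/74 227:-16/73 230:-13/74 233:-9/79 236:-6/79 239:-2/73 242:1/76 245:4/75 248:8/74 251:11/74 254:15/80 257:18/72 260:22/63 263:25/62 266:29/63 269:31/95 272:36/63 275:37/101 278:40/103 281:43/106 284:46/109 287:49/111 290:52/115 293:55/115 296:72/-1 299:76/2
103 x=-90 218:-35/1 221:-24/74 224:-20/74 227:-17/72 230:-13/73 233:-9/80 236:-6/79 239:-2/88 242:1/89 245:5/90 248:8/90 251:11/82 254:15/80 257:18/71 260:22/63 263:25/63 266:29/62 269:31/95 272:36/62 275:38/99 278:41/104 281:44/106 284:47/109 287:50/111 290:52/116 293:55/118 296:72/-0 299:76/2
120 x=-71 218:-35/1 221:-24/74 224:-21/74 227:-17/73 230:-14/73 233:-10/79 236:-6/79 239:-3/82 242:1/87 245:4/87 248:8/87 251:11/75 254:15/81 257:18/73 260:22/62 263:25/64 266:28/92 269:31/95 272:36/64 275:38/9
[... 2343 characters left out ...]
3.5/86 173:-7.5/74 176:-4.0/75 179:-0.3/75 182:3.7/74 185:4.5/87 188:6.6/94 191:10.1/94 194:13.7/94 197:17.7/93 200:21.4/93 203:25.0/93 206:28.5/94 209:32.2/94 212:35.8/95 215:39.9/94 218:43.8/93 221:47.4/94 224:51.3/93 227:53.3/98 230:53.4/109 233:55.2/114 236:59.0/113 239:62.0/115
tube_middle 0.65 [244.6, 132.8, 20.5, 70.7] [-95.4 -61.2 -15.5] [-4.2  3.2 10.2] [81.7 86.8 90.3]
plate_middle 0.63 [263.6, 146.8, 65.1, 147.8] [-120.4  -24.    47.8] [-7.2 38.6 55.9] [ 77.  101.4 117.2]
tube_reader 0.93 [256.1, 177.9, 79.9, 226.9] [-125.7  -18.6  122.6] [-25.2  19.9  56.5] [ 62.   93.9 116.7]
light_cover 0.95 [262.9, 145.4, 63.6, 159.0] [-120.5  -27.7   47.2] [-7.2 38.6 56.1] [ 63.1 101.6 117.2]
```

```bash
python3 - <<'E'
from h import *
z=np.load('w1.npz'); c=list(cam('wrist')); P=cloud(c,z['d'])
f,cx,cy,M=c
def ray(u,v,h):
    d=M[:3,:3]@np.array([(u-cx)/f,(v-cy)/f,1]); t=(h-M[2,3])/d[2]; return M[:2,3]+t*d[:2]
g=cv2.cvtColor(z['im'],cv2.COLOR_RGB2HSV); Hh=P[:,:,2]
pe=[];le=[];cap=[]
for r in range(72,215):
    k=[u for u in range(270,300) if Hh[r,u]>.1]
    pe.append(ray(max(k)+.5,r,.116))
    k=[u for u in range(210,240) if .065<Hh[r,u]<.08]
    le.append(ray(min(k)-.5,r,.073))
a0=np.radians(75.4)
for n,p in (('plate',pe),('left',le)):
    p=np.array(p,np.float32); l=cv2.fitLine(p,cv2.DIST_HUBER,0,.001,.001).ravel(); an=np.degrees(np.arctan2(l[1],l[0]))%180
    a=np.radians(75.4);Y=np.array([np.sin(a),-np.cos(a)]);print(n,an,((l[2:]-[.47,.10])@Y*1000))
hsv=g; m=(hsv[:,:,0]>125)&(hsv[:,:,0]<160)&(hsv[:,:,1]>90); m[:, :230]=0;m[:,262:]=0;m[:90]=0;m[125:]=0
v,u=np.nonzero(m); print('cap',len(u),u.min(),u.max(),v.min(),v.max(),u.mean(),v.mean())
for h in (.082,.089):
  for vv in (v.min()-.5,v.max()+.5):
    q=ray(u.mean(),vv,h)-[.47,.1]; a=a0; print(h,'x %.1f y %.1f'%(q@-np.array([np.cos(a),np.sin(a)])*1000,q@np.array([np.sin(a),-np.cos(a)])*1000))
E
```

```text
plate 74.64958 56.70899576993979
left 74.62728 -26.51304456940049
cap 143 238 249 98 110 243.92307692307693 104.01398601398601
0.082 x -96.2 y 3.2
0.082 x -81.8 y 3.1
0.089 x -96.0 y 3.4
0.089 x -81.9 y 3.3
```

```bash
cat >> h.py <<'E'
A=np.radians(74.7); X3=np.array([-np.cos(A),-np.sin(A),0]);Y3=np.array([np.sin(A),-np.cos(A),0]);O=np.array([.4731,.0945,0])
def toR(P): q=P-O; return np.stack([q@X3,q@Y3,q[...,2]],-1)*1000
def toW(p): p=np.array(p)/1000.; return O+p[0]*X3+p[1]*Y3+np.array([0,0,p[2]])
E
python3 - <<'E'
from h import *
z=np.load('w1.npz');c=cam('wrist');W=cloud(c,z['d'])[z['d']>0]
for n,P in (('scene',np.load('sceneP.npy')),('side',np.load('sideP.npy')),('wrist',W)):
    q=toR(P); m=(q[:,2]>120)&(q[:,1]>-120)&(q[:,1]<150)&(q[:,0]>-190)&(q[:,0]<120)&(q[:,2]<200)
    m2=m&(q[:,1]>60)
    for a in (60,80,90,100,110,120,130):
        t=q[m2&(abs(q[:,1]-a)<5)&(q[:,0]>0)]
        if len(t): print(n,a,'minx',np.percentile(t[:,0],2).round(1),'z at minx',t[t[:,0]<np.percentile(t[:,0],2)+6][:,2].max().round(0),t[:,2].max().round(0))
    t=q[m&(q[:,0]<0)]
    if len(t): print(n,'behind',np.percentile(t,[0,50,100],axis=0).round(0).tolist())
# image of fingers: tips location
s=arm.observe();print(toR(s['position']))
E
```

```text
scene 100 minx 57.1 z at minx 137.0 138.0
scene 110 minx 54.8 z at minx 141.0 142.0
scene 120 minx 51.9 z at minx 141.0 143.0
scene 130 minx 49.2 z at minx 141.0 143.0
scene behind [[-166.0, -120.0, 120.0], [-141.0, -108.0, 124.0], [-118.0, -96.0, 132.0]]
side 100 minx 57.5 z at minx 140.0 141.0
side 110 minx 58.1 z at minx 143.0 145.0
side 120 minx 54.1 z at minx 144.0 147.0
side 130 minx 53.7 z at minx 144.0 146.0
side behind [[-173.0, -118.0, 120.0], [-138.0, -103.0, 126.0], [-41.0, 51.0, 134.0]]
wrist behind [[-169.0, -119.0, 120.0], [-149.0, -105.0, 125.0], [-119.0, -94.0, 133.0]]
[-25.80482284  11.16932728 329.75559351]
```

```bash
python3 -m pendant '[[[0,0,0],[0,0,0.6],0.037],[[0.0456,0.0066,0],[0,0,0],0.037],[[0.0456,0.0067,0],[0,0,0],0.037],[[0,0,0.06],[0,0,0],0.037],[[0,0,0.06],[0,0,0],0.037],[[0,0,0.05],[0,0,0],0.037],[[0,0,0],[0,0,0],0.037]]'
cat > st.py <<'E'
from h import *
s=arm.observe(); M=R.from_rotvec(s['ee_rot']).as_matrix(); print('t',s['clock'],'reader',toR(s['position']).round(2),'ang',np.degrees(np.arctan2(M[1,0],M[0,0])).round(2),'tilt',np.degrees(M[:2,2]).round(2),'w',(s['width']*91.8).round(2))
f=s['force'];print('F reader',(f@X3).round(2),(f@Y3).round(2),f[2].round(2))
E
python3 st.py; python3 - <<'E'
from h import *
for n in ['scene','side','wrist']:
    c=cam(n); im,d=arm.get_image(n); np.savez(n+'2.npz',im=im,d=d,M=c[3])
    if n=='scene': im=cv2.resize(im[150:300,100:310],None,fx=3.8,fy=3.8,interpolation=cv2.INTER_CUBIC)
    if n=='side': im=cv2.resize(im[80:200,200:350],None,fx=5,fy=5,interpolation=cv2.INTER_CUBIC)
    save(n+'2.png',im)
E
```

```text
clock: 5.75
position: [0.5254, 0.1995, 0.1567]
ee_rot: [-2.495, -1.906, 0.011]
force: [-0.9, -0.1, 1.0]
width: 0.4Traceback (most recent call last):
  File "st.py", line 2, in <module>
    s=arm.observe(); M=R.from_rotvec(s['ee_rot']).as_matrix(); print('t',s['clock'],'reader',toR(s['position']).round(2),'ang',np.degrees(np.arctan2(M[1,0],M[0,0])).round(2),'tilt',np.degrees(M[:2,2]).round(2),'w',(s['width']*91.8).round(2))
                                                                                                                                                                                                                      ^^^^^^^^^^^^^^^^^^^^^^^
AttributeError: 'float' object has no attribute 'round'
```

View pics/scene2.png

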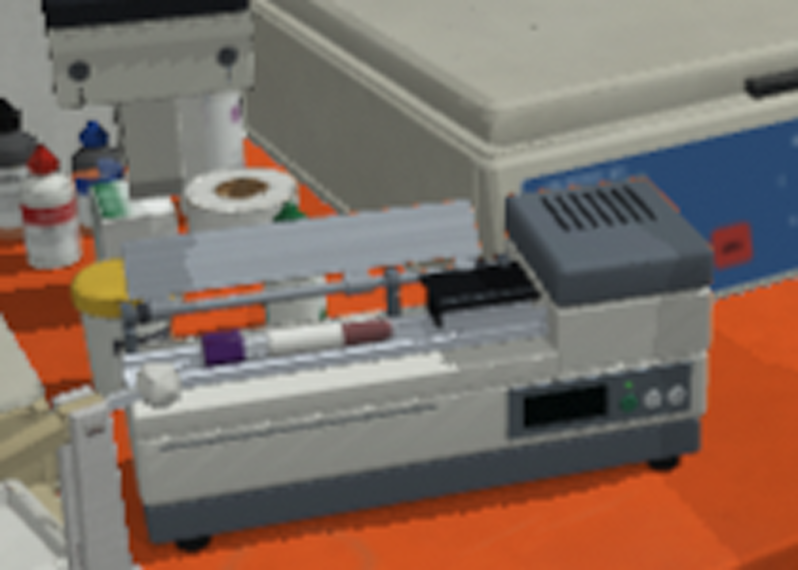

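View pics/wrist2.png

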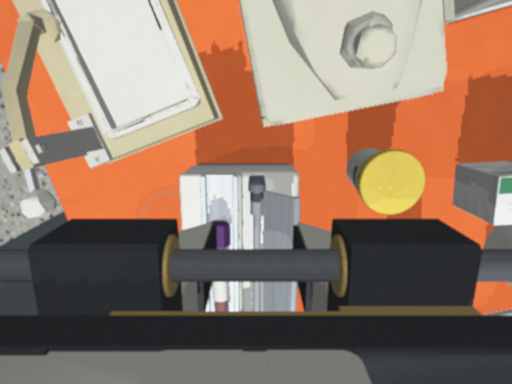

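View pics/side2.png

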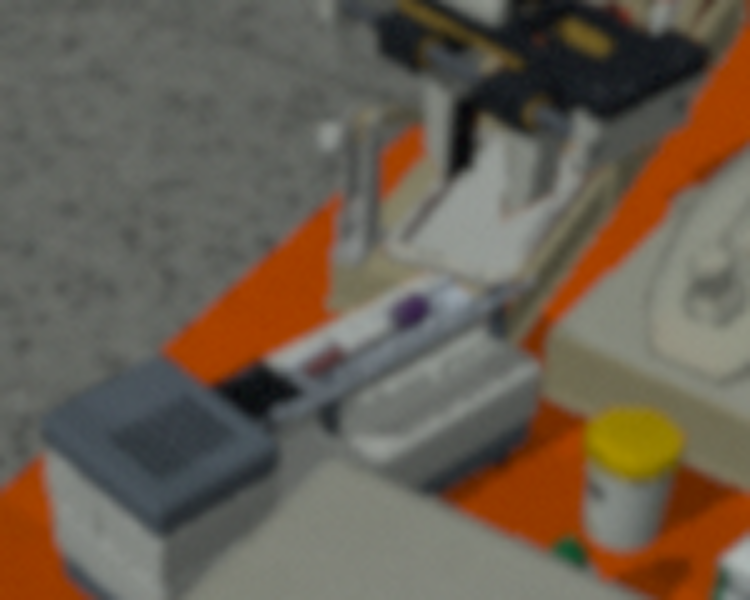

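```bash
sed -i "s/(s\['width'\]\*91.8).round(2)/round(s['width']*91.8,2)/" st.py; python3 st.py
python3 - <<'E'
from h import *
z=np.load('scene2.npz');c=cam('scene'); s=arm.observe();t=toR(s['position'])
for n in ('scene','side'):
    z=np.load(n+'2.npz');c=cam(n);q=toR(cloud(c,z['d'])); m=(z['d']>0)&(abs(q[:,:,0]+117)<25)&(q[:,:,2]>140)&(q[:,:,2]<200)&(abs(q[:,:,1]-24)<60)
    k=q[m]; print(n,len(k)); 
    for a in range(-40,90,4):
        e=k[abs(k[:,1]-a)<2]
        if len(e): print(a,'n',len(e),'zmin %.0f x %.0f..%.0f'%(e[:,2].min(),e[:,0].min(),e[:,0].max()))
E
```

```text
t 5.9 reader [-118.32   25.17  162.  ] ang 74.76 tilt [0.15 0.09] w 37.38
F reader 0.13 0.38 -0.23
scene 367
-16 n 67 zmin 171 x -125..-104
-12 n 206 zmin 166 x -125..-103
-8 n 27 zmin 163 x -125..-103
-4 n 25 zmin 158 x -125..-103
0 n 16 zmin 156 x -125..-105
4 n 1 zmin 168 x -125..-125
40 n 4 zmin 166 x -124..-124
44 n 16 zmin 156 x -125..-123
48 n 3 zmin 161 x -125..-124
56 n 1 zmin 174 x -125..-125
60 n 1 zmin 170 x -125..-125
side 245
-12 n 10 zmin 171 x -108..-104
-8 n 10 zmin 170 x -106..-104
-4 n 16 zmin 162 x -107..-104
0 n 20 zmin 164 x -119..-104
4 n 75 zmin 161 x -127..-103
8 n 1 zmin 179 x -106..-106
40 n 3 zmin 170 x -107..-106
44 n 14 zmin 160 x -106..-104
48 n 17 zmin 166 x -106..-103
52 n 16 zmin 172 x -108..-103
56 n 37 zmin 172 x -128..-104
60 n 26 zmin 177 x -127..-104
```

```bash
python3 -m pendant '[[[0,0,0],[0,0,0],0.037],[[0,0,0],[0,0,0],0.037]]'; python3 st.py
```

```text
clock: 6.15
position: [0.5282, 0.2012, 0.1612]
ee_rot: [2.496, 1.907, 0.003]
force: [0.4, 0.2, 1.0]
width: 0.402
t 6.15 reader [-117.49   24.96  161.16] ang 74.76 tilt [0.13 0.03] w 36.9
F reader -0.28 0.34 1.03
```

```bash
python3 -m pendant '[[[0.0015,0,0.02],[0,0,0],0.037],[[0,0,0.02],[0,0,0],0.037],[[0,0,0.012],[0,0,0],0.037],[[0,0,0.01],[0,0,0],0.037],[[0,0,0.008],[0,0,0],0.037],[[0,0,0],[0,0,0],0.037],[[0,0,0],[0,0,0],0.037]]'; python3 st.py
python3 - <<'E'
from h import *
for n in ['scene','side']:
    c=cam(n); im,d=arm.get_image(n); np.savez(n+'3.npz',im=im,d=d,M=c[3])
    if n=='scene': im=cv2.resize(im[150:300,100:310],None,fx=3.8,fy=3.8,interpolation=cv2.INTER_CUBIC)
    if n=='side': im=cv2.resize(im[80:200,200:350],None,fx=5,fy=5,interpolation=cv2.INTER_CUBIC)
    save(n+'3.png',im)
E
```

```text
clock: 7.02
position: [0.5286, 0.2024, 0.0902]
ee_rot: [2.496, 1.907, 0.002]
force: [2.5, -0.8, 4.9]
width: 0.4
t 7.025 reader [-118.74   25.09   90.22] ang 74.76 tilt [0.08 0.01] w 36.7
F reader 0.07 2.61 4.89
```

View pics/scene3.png

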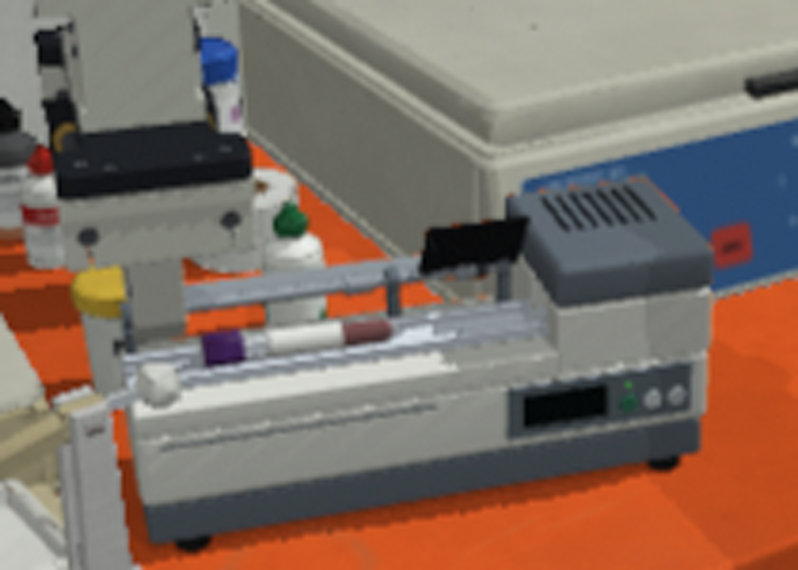

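View pics/side3.png

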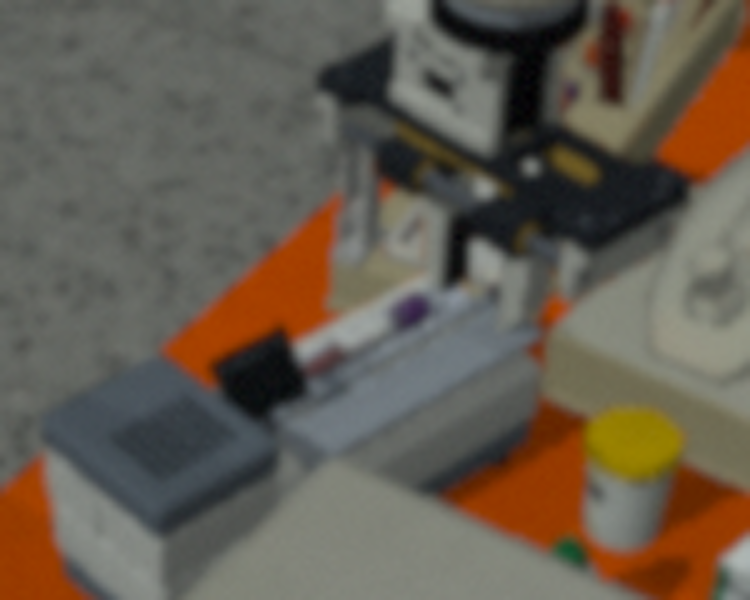

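```bash
python3 -m pendant '[[[0,0,0.004],[0,0,0],0.037],[[0,0,0.004],[0,0,0],0.037],[[0,0,0],[0,0,0],0.037],[[0,0,0],[0,0,0],0.037]]'; python3 st.py
python3 - <<'E'
from h import *
for n in ['scene','side']:
    c=cam(n); im,d=arm.get_image(n); np.savez(n+'4.npz',im=im,d=d,M=c[3])
    q=toR(cloud(c,d)); m=(d>0)&(q[:,:,0]>3)&(q[:,:,0]<45)&(q[:,:,1]>-20)&(q[:,:,1]<45)&(q[:,:,2]>97)&(q[:,:,2]<140)
    k=q[m]; print(n,len(k)); 
    for h in range(98,138,5):
        e=k[abs(k[:,2]-h)<2.5]; 
        if len(e): print(h,np.percentile(e[:,1],[5,50,95]).round(1),np.percentile(e[:,0],[5,95]).round(0))
    m=(d>0)&(q[:,:,0]>-95)&(q[:,:,0]<30)&(q[:,:,1]>34)&(q[:,:,1]<62)&(q[:,:,2]>64)
    k=q[m]
    if len(k)>20: print('plate slope',np.polyfit(k[:,1]-27,k[:,2],1),len(k))
    if n=='scene': im=cv2.resize(im[150:300,100:310],None,fx=3.8,fy=3.8,interpolation=cv2.INTER_CUBIC)
    if n=='side': im=cv2.resize(im[80:200,200:350],None,fx=5,fy=5,interpolation=cv2.INTER_CUBIC)
    save(n+'4.png',im)
E
```

```text
clock: 7.62
position: [0.5276, 0.2028, 0.082]
ee_rot: [-2.495, -1.908, -0.0]
force: [0.7, -0.9, 6.0]
width: 0.401
t 7.625 reader [-118.85   23.95   82.05] ang 74.81 tilt [-0.    0.02] w 36.78
F reader 0.7 0.87 6.03
scene 373
98 [22.5 24.7 26.6] [ 7. 41.]
103 [21.2 24.  26. ] [ 8. 42.]
108 [20.2 23.1 25. ] [ 8. 42.]
113 [19.7 21.9 23.8] [ 7. 42.]
118 [18.3 21.3 23.3] [ 8. 43.]
123 [18.2 20.6 22.5] [ 6. 43.]
128 [17.2 19.4 21.4] [ 5. 42.]
133 [17.1 18.9 20.1] [ 6. 41.]
plate slope [-19.43937115 571.58409375] 384
side 187
98 [23.9 25.5 27.8] [ 6. 38.]
103 [22.4 24.3 26.6] [ 5. 38.]
108 [21.6 23.8 25.5] [ 7. 42.]
113 [21.7 23.  24.9] [ 9. 44.]
118 [20.4 22.3 23.9] [ 4. 43.]
123 [18.7 20.6 23.2] [ 8. 44.]
128 [17.6 20.2 21.5] [ 5. 43.]
133 [17.5 19.7 20.5] [ 6. 43.]
plate slope [  4.49001269 200.55754256] 1887
```

View pics/scene4.png

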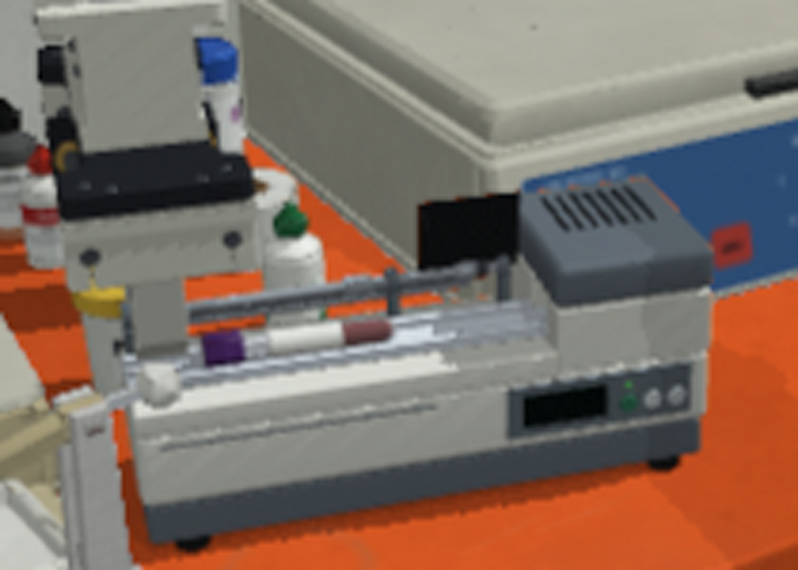

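```bash
python3 -m pendant '[[[-0.004,0,0],[0,0,0],0.037],[[-0.006,0,0],[0,0,0],0.037],[[-0.006,0,0],[0,0,0],0.037],[[-0.006,0,0],[0,0,0],0.037],[[-0.006,0,0],[0,0,0],0.037],[[-0.006,0,0],[0,0,0],0.037],[[-0.006,0,0],[0,0,0],0.037],[[0,0,0],[0,0,0],0.037]]'; python3 st.py
python3 - <<'E'
from h import *
for n in ['scene','side']:
    c=cam(n); im,d=arm.get_image(n)
    if n=='scene': im=cv2.resize(im[150:300,100:310],None,fx=3.8,fy=3.8,interpolation=cv2.INTER_CUBIC)
    if n=='side': im=cv2.resize(im[80:200,200:350],None,fx=5,fy=5,interpolation=cv2.INTER_CUBIC)
    save(n+'5.png',im)
E
```

```text
clock: 8.72
position: [0.517, 0.1626, 0.0815]
ee_rot: [2.496, 1.906, -0.002]
force: [2.6, -0.3, 3.9]
width: 0.4
t 8.725 reader [-77.33  24.39  81.54] ang 74.73 tilt [-0.04 -0.07] w 36.76
F reader -0.36 2.57 3.93
```

View pics/scene5.png

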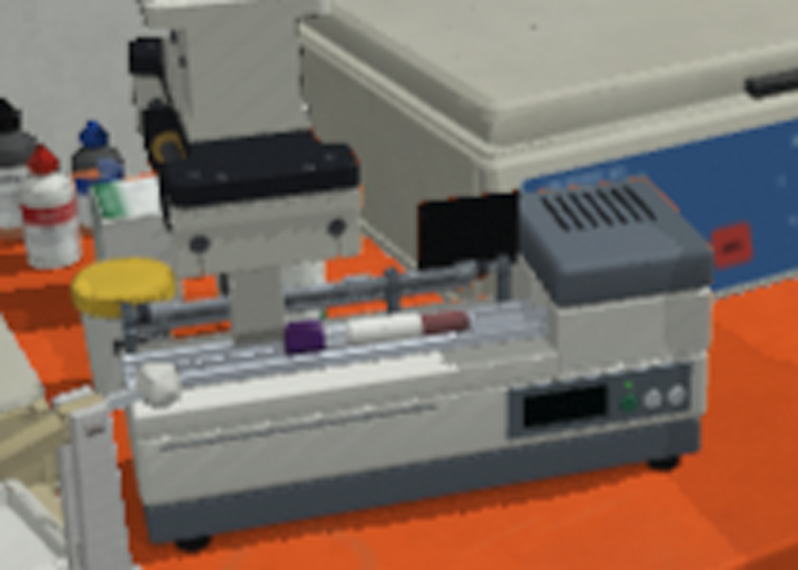

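View pics/side5.png

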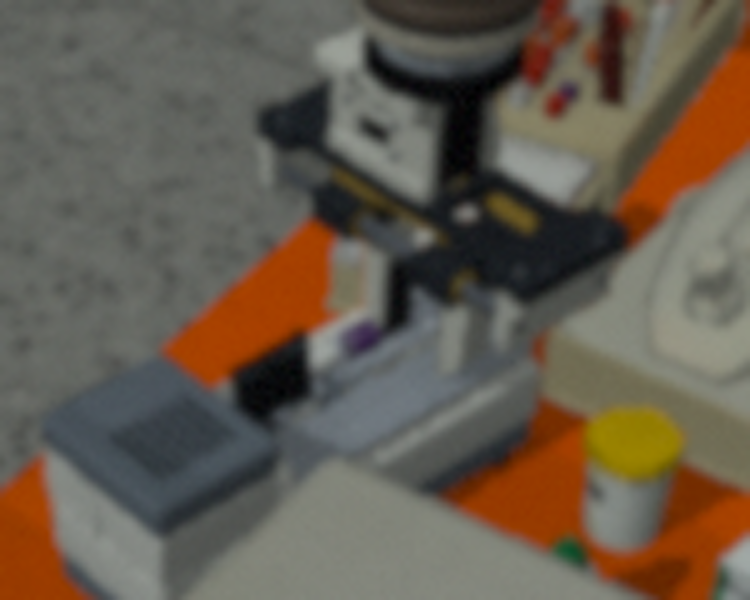

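```bash
python3 -m pendant '[[[-0.006,0,0],[0,0,0],0.037],[[-0.007,0,0],[0,0,0],0.037],[[-0.007,0,0],[0,0,0],0.037],[[-0.007,0,0],[0,0,0],0.037],[[-0.007,0,0],[0,0,0],0.037],[[-0.007,0,0],[0,0,0],0.037],[[-0.007,0,0],[0,0,0],0.037],[[-0.006,0,0],[0,0,0],0.037],[[-0.006,0,0],[0,0,0],0.037],[[0,0,0],[0,0,0],0.037]]'; python3 st.py
python3 - <<'E'
from h import *
for n in ['scene','side']:
    c=cam(n); im,d=arm.get_image(n)
    if n=='scene': im=cv2.resize(im[150:300,100:310],None,fx=3.8,fy=3.8,interpolation=cv2.INTER_CUBIC)
    if n=='side': im=cv2.resize(im[80:200,200:350],None,fx=5,fy=5,interpolation=cv2.INTER_CUBIC)
    save(n+'6.png',im)
E
```

```text
clock: 10.07
position: [0.5013, 0.1048, 0.0816]
ee_rot: [2.497, 1.906, -0.002]
force: [2.6, 0.2, 4.4]
width: 0.404
t 10.075 reader [-17.4   24.42  81.56] ang 74.73 tilt [-0.04 -0.06] w 37.12
F reader -0.91 2.43 4.44
```

View pics/scene6.png

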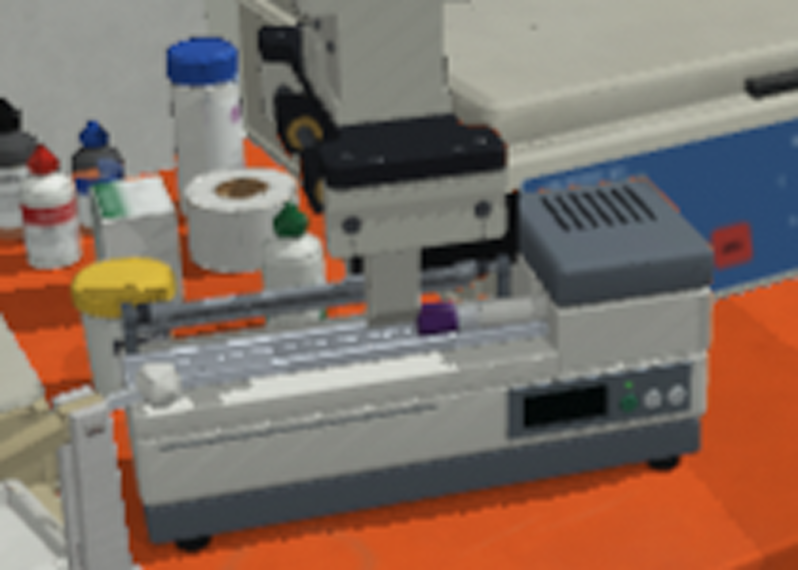

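View pics/side6.png

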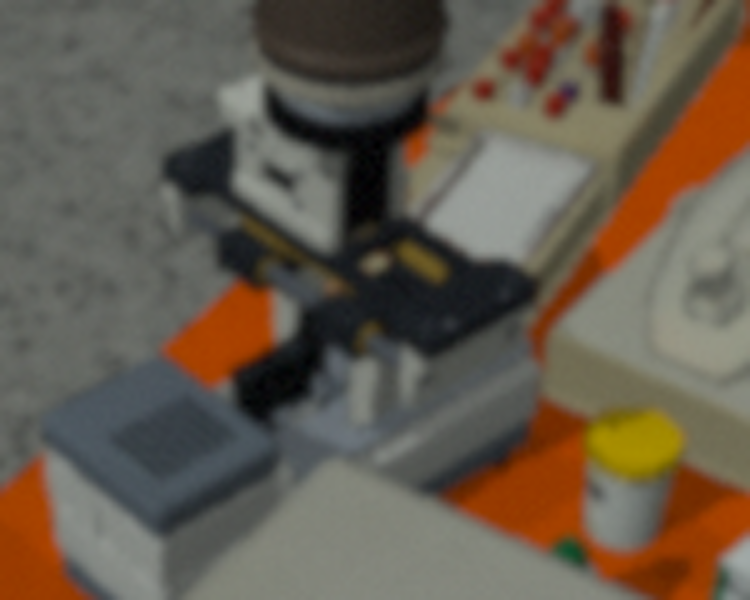

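```bash
python3 -m pendant '[[[-0.004,0,0],[0,0,0],0.037],[[-0.005,0,0],[0,0,0],0.037],[[-0.005,0,0],[0,0,0],0.037],[[-0.004,0,0],[0,0,0],0.037],[[-0.002,0,0],[0,0,0],0.037],[[0,0,0],[0,0,0],0.037]]'; python3 st.py; python3 -m pendant '[[[-0.002,0,0],[0,0,0],0.037],[[-0.002,0,0],[0,0,0],0.037],[[0,0,0],[0,0,0],0.037]]'; python3 st.py
```

```text
clock: 10.92
position: [0.4962, 0.0862, 0.0817]
ee_rot: [2.496, 1.907, -0.001]
force: [3.7, 1.6, 4.7]
width: 0.403
t 10.925 reader [ 1.91 24.51 81.67] ang 74.76 tilt [-0.01 -0.03] w 37.01
F reader -2.51 3.18 4.68
clock: 11.3
position: [0.4952, 0.0826, 0.0817]
ee_rot: [2.496, 1.908, -0.0]
force: [2.9, 1.6, 4.5]
width: 0.401
t 11.3 reader [ 5.66 24.48 81.68] ang 74.78 tilt [-0.01 -0.01] w 36.81
F reader -2.34 2.4 4.55
```

```bash
python3 -m pendant '[[[-0.0015,0,0],[0,0,0],0.037],[[-0.0015,0,0],[0,0,0],0.037]]'; python3 st.py; python3 -m pendant '[[[-0.001,0,0],[0,0,0],0.037],[[-0.001,0,0],[0,0,0],0.037]]'; python3 st.py
python3 - <<'E'
from h import *
for n in ['scene']:
    c=cam(n); im,d=arm.get_image(n)
    if n=='scene': im=cv2.resize(im[180:270,190:310],None,fx=6.5,fy=6.5,interpolation=cv2.INTER_CUBIC)
    save(n+'7.png',im)
E
```

```text
clock: 11.55
position: [0.4945, 0.0799, 0.0817]
ee_rot: [-2.496, -1.908, -0.0]
force: [3.3, 3.0, 4.1]
width: 0.401
t 11.55 reader [ 8.44 24.51 81.72] ang 74.79 tilt [0.   0.01] w 36.84
F reader -3.72 2.4 4.08
clock: 11.8
position: [0.4941, 0.0781, 0.0818]
ee_rot: [-2.496, -1.908, -0.001]
force: [4.0, 5.4, 4.1]
width: 0.402
t 11.8 reader [10.3  24.56 81.77] ang 74.78 tilt [0.01 0.02] w 36.93
F reader -6.22 2.4 4.13
```

View pics/scene7.png

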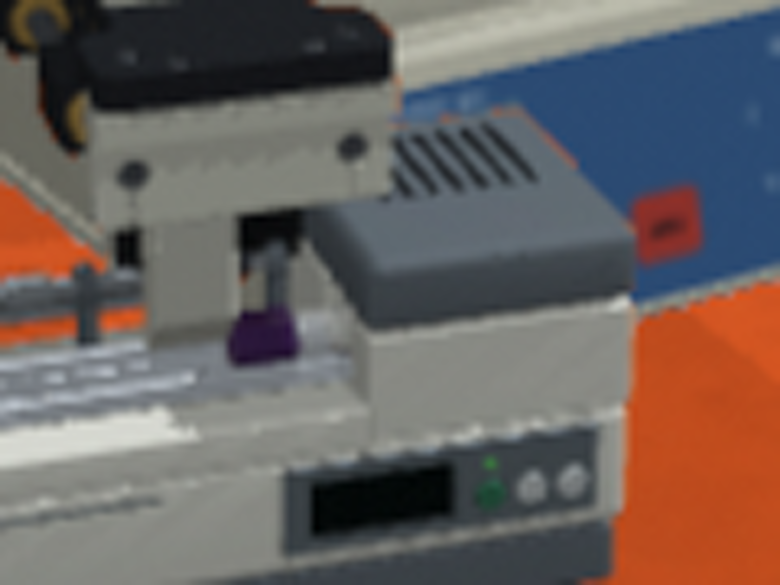

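```bash
python3 -m pendant '[[[-0.001,0,0],[0,0,0],0.037],[[-0.001,0,0],[0,0,0],0.037]]'; python3 st.py; python3 -m pendant '[[[-0.0015,0,0],[0,0,0],0.037],[[0,0,0],[0,0,0],0.037]]'; python3 st.py; python3 - <<'E'
from h import *
c=cam('scene'); im,d=arm.get_image('scene')
g=cv2.cvtColor(im,cv2.COLOR_RGB2HSV); m=(g[:,:,0]>125)&(g[:,:,0]<160)&(g[:,:,1]>90); m[:215]=0;m[:,:200]=0;m[245:]=0;m[:,255:]=0
v,u=np.nonzero(m);print(len(u),u.min(),u.max(),v.min(),v.max()); q=toR(cloud(c,d))[m&(d>0)];print(np.percentile(q,[3,50,97],axis=0).round(1))
E
```

```text
clock: 12.1
position: [0.4943, 0.0776, 0.0822]
ee_rot: [-2.495, -1.908, -0.005]
force: [4.7, 9.3, 4.8]
width: 0.402
t 12.1 reader [10.68 24.86 82.18] ang 74.82 tilt [0.11 0.15] w 36.93
F reader -10.18 2.12 4.84
clock: 12.35
position: [0.4944, 0.0774, 0.0825]
ee_rot: [-2.494, -1.908, -0.008]
force: [6.1, 10.2, 5.6]
width: 0.401
t 12.35 reader [10.85 25.09 82.55] ang 74.85 tilt [0.18 0.24] w 36.79
F reader -11.49 3.19 5.56
71 225 235 227 235
[[ 22.1 -10.3  79.3]
 [ 29.7  -6.5  85.9]
 [ 37.    2.2  90.3]]
```

```bash
python3 -m pendant '[[[0.004,0,0],[0,0,0],0.037],[[0.006,0,0],[0,0,0],0.037],[[0.008,0,0],[0,0,0],0.037],[[0.008,0,0],[0,0,0],0.037],[[0.008,0,0],[0,0,0],0.037],[[0.008,0,0],[0,0,0],0.037],[[0.008,0,0],[0,0,0],0.037],[[0.008,0,0],[0,0,0],0.037],[[0.004,0,0],[0,0,0],0.037],[[0,0,0],[0,0,0],0.037]]'; python3 st.py; python3 - <<'E'
from h import *
for n in ['scene','wrist']:
    c=cam(n); im,d=arm.get_image(n)
    if n=='scene':
        g=cv2.cvtColor(im,cv2.COLOR_RGB2HSV); m=(g[:,:,0]>125)&(g[:,:,0]<160)&(g[:,:,1]>90); m[:215]=0;m[:,:200]=0;m[245:]=0;m[:,255:]=0
        v,u=np.nonzero(m);print(len(u),u.min(),u.max(),v.min(),v.max()); q=toR(cloud(c,d))[m&(d>0)];print(np.percentile(q,[3,50,97],axis=0).round(1))
        im=cv2.resize(im[180:270,190:310],None,fx=6.5,fy=6.5,interpolation=cv2.INTER_CUBIC)
    save(n+'8.png',im)
E
```

```text
clock: 13.65
position: [0.5096, 0.1352, 0.0818]
ee_rot: [-2.495, -1.908, -0.002]
force: [2.4, -1.2, 3.7]
width: 0.407
t 13.65 reader [-48.88  24.47  81.85] ang 74.82 tilt [0.03 0.05] w 37.37
F reader 0.49 2.63 3.66
72 225 234 227 235
[[ 21.8 -10.5  80.8]
 [ 28.4  -6.3  86.5]
 [ 36.    1.5  89.5]]
```

View pics/scene8.png

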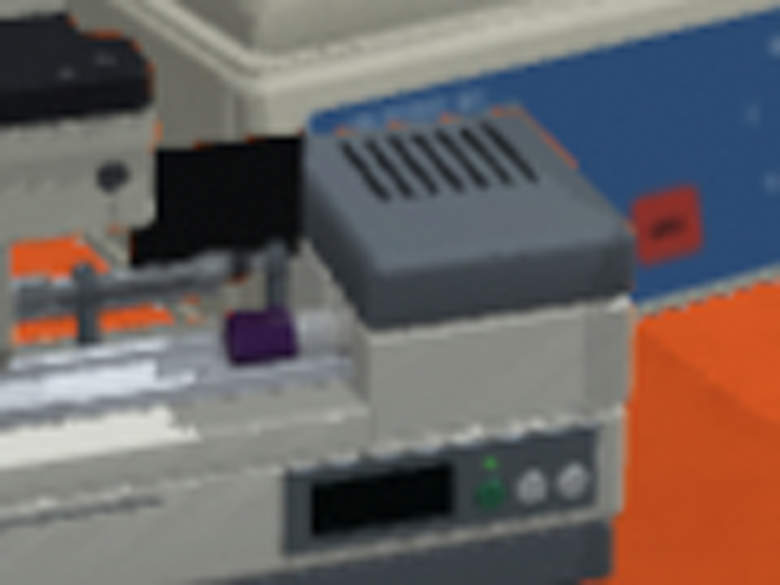

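View pics/wrist8.png

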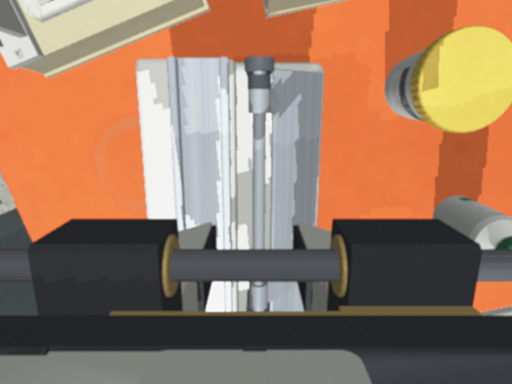

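```bash
python3 -m pendant '[[[-0.005,0,0],[0,0,0],0.037],[[-0.008,0,0],[0,0,0],0.037],[[-0.01,0,0],[0,0,0],0.037],[[-0.01,0,0],[0,0,0],0.037],[[-0.01,0,0],[0,0,0],0.037],[[-0.008,0,0],[0,0,0],0.037],[[-0.004,0,0],[0,0,0],0.037],[[-0.001,0,0],[0,0,0],0.037],[[0,0,0],[0,0,0],0.037]]'; python3 st.py;  python3 -m pendant '[[[-0.0007,0,0],[0,0,0],0.037],[[-0.0007,0,0],[0,0,0],0.037]]'; python3 st.py; python3 -m pendant '[[[-0.0007,0,0],[0,0,0],0.037],[[-0.0007,0,0],[0,0,0],0.037]]'; python3 st.py
```

```text
clock: 14.88
position: [0.4946, 0.0802, 0.0817]
ee_rot: [2.496, 1.908, -0.001]
force: [3.6, -0.0, 4.3]
width: 0.403
t 14.875 reader [ 8.16 24.51 81.67] ang 74.78 tilt [-0.01 -0.02] w 36.96
F reader -0.89 3.44 4.3
clock: 15.12
position: [0.4944, 0.0794, 0.0818]
ee_rot: [-2.495, -1.908, -0.001]
force: [2.5, 2.5, 4.6]
width: 0.4
t 15.125 reader [ 8.93 24.52 81.78] ang 74.81 tilt [0.01 0.02] w 36.72
F reader -3.1 1.69 4.57
clock: 15.38
position: [0.4941, 0.0781, 0.0818]
ee_rot: [-2.496, -1.908, -0.001]
force: [3.9, 4.8, 4.5]
width: 0.405
t 15.375 reader [10.3  24.56 81.82] ang 74.8 tilt [0.03 0.04] w 37.14
F reader -5.69 2.5 4.49
```

```bash
cat > capm.py <<'E'
from h import *
import sys
ims=[]
for i in range(3):
    im,d=arm.get_image('scene'); ims.append(im.astype(float))
I=np.mean(ims,0); np.save(sys.argv[1],I)
# purple-ness along rows: B+R-2G ; centroid & edges
p=(I[:,:,2]+I[:,:,0]-2*I[:,:,1])[226:238,218:245]
w=np.clip(p,15,None)-15
print('centroid',(w.sum(0)@np.arange(218,245)/w.sum()).round(3),(w.sum(1)@np.arange(226,238)/w.sum()).round(3),w.sum().round())
prof=w[2:8].sum(0); pk=prof.max()/2
r=np.nonzero(prof>pk)[0]
b=r[-1];print('right edge',218+b+(prof[b]-pk)/(prof[b]-prof[b+1]), 'left',218+r[0]-(prof[r[0]]-pk)/(prof[r[0]]-prof[r[0]-1]))
c=cam('scene'); print('px/mm',((proj(c,toW([30,0,84]))-proj(c,toW([20,0,84])))/10))
E
python3 capm.py c1.npy;python3 -m pendant '[[[-0.001,0,0],[0,0,0],0.037],[[-0.001,0,0],[0,0,0],0.037],[[0,0,0],[0,0,0],0.037]]'; python3 st.py;python3 capm.py c2.npy; python3 -m pendant '[[[0.001,0,0],[0,0,0],0.037],[[0.001,0,0],[0,0,0],0.037],[[0.001,0,0],[0,0,0],0.037],[[0.001,0,0],[0,0,0],0.037],[[0.001,0,0],[0,0,0],0.037]]'; python3 st.py;python3 capm.py c3.npy
```

```text
centroid 230.188 231.305 2492.0
right edge 234.71881188118812 left 225.80152671755724
px/mm [[ 0.5609246  -0.07932698]]
clock: 15.9
position: [0.4943, 0.0777, 0.0823]
ee_rot: [-2.494, -1.908, -0.005]
force: [4.7, 7.5, 4.6]
width: 0.403
t 15.9 reader [10.63 24.84 82.28] ang 74.83 tilt [0.12 0.17] w 36.98
F reader -8.51 2.52 4.59
centroid 230.213 231.088 2516.0
right edge 234.83834586466165 left 225.72710622710622
px/mm [[ 0.5609246  -0.07932698]]
clock: 16.68
position: [0.4938, 0.0784, 0.0812]
ee_rot: [2.496, 1.905, -0.006]
force: [1.1, -4.6, 5.5]
width: 0.405
t 16.675 reader [10.09 24.19 81.22] ang 74.7 tilt [-0.13 -0.18] w 37.14
F reader 4.11 2.22 5.51
centroid 230.088 231.359 2434.0
right edge 234.6899383983573 left 225.67741935483872
px/mm [[ 0.5609246  -0.07932698]]
```

```bash
python3 -m pendant '[[[0.003,0,0],[0,0,0],0.037],[[0.004,0,0],[0,0,0],0.037],[[0.006,0,0],[0,0,0],0.037],[[0.008,0,0],[0,0,0],0.037],[[0.008,0,0],[0,0,0],0.037],[[0.008,0,0],[0,0,0],0.037],[[0.008,0,0],[0,0,0],0.037],[[0.008,0,0],[0,0,0],0.037],[[0.004,0,0],[0,0,0],0.037],[[0,0,0],[0,0,0],0.037]]'; python3 st.py; python3 capm.py c4.npy
```

```text
clock: 18.08
position: [0.5099, 0.1364, 0.0818]
ee_rot: [-2.495, -1.908, -0.001]
force: [2.5, -2.2, 3.7]
width: 0.404
t 18.075 reader [-50.08  24.42  81.81] ang 74.82 tilt [0.03 0.05] w 37.13
F reader 1.45 2.95 3.66
centroid 229.617 231.172 3061.0
right edge 234.51386138613861 left 224.66517055655297
px/mm [[ 0.5609246  -0.07932698]]
```

```bash
python3 -m pendant '[[[0,0,-0.006],[0,0,0],0.037],[[0,0,-0.01],[0,0,0],0.037],[[0,0,-0.012],[0,0,0],0.037],[[0,0,-0.015],[0,0,0],0.037],[[0,0,-0.02],[0,0,0],0.037],[[0,0,-0.03],[0,0,0],0.037],[[0,0,-0.03],[0,0,0],0.037],[[0,0,-0.03],[0,0,0],0.037],[[0,0,-0.03],[0,0,0],0.037],[[0,0,0],[0,0,0],0.037]]'; python3 st.py; python3 - <<'E'
from h import *
for n in ['scene','side','wrist']:
    c=cam(n); im,d=arm.get_image(n)
    q=toR(cloud(c,d)); m=(d>0)&(q[:,:,0]>5)&(q[:,:,0]<42)&(q[:,:,1]>-10)&(q[:,:,1]<22)&(q[:,:,2]<140)
    print(n,'cover z',np.percentile(q[m][:,2],[5,50,95]).round(1) if m.any() else None)
    if n=='scene': im=cv2.resize(im[150:300,100:310],None,fx=3.8,fy=3.8,interpolation=cv2.INTER_CUBIC)
    if n=='side': im=cv2.resize(im[80:200,200:350],None,fx=5,fy=5,interpolation=cv2.INTER_CUBIC)
    save(n+'9.png',im)
E
```

```text
clock: 19.48
position: [0.5104, 0.1363, 0.2675]
ee_rot: [2.495, 1.907, 0.006]
force: [-0.5, 0.6, -0.7]
width: 0.402
t 19.475 reader [-50.15  24.95 267.47] ang 74.79 tilt [0.22 0.06] w 36.9
F reader -0.48 -0.66 -0.69
scene cover z [74.4 92.7 94.2]
side cover z [64.5 95.1 97. ]
wrist cover z [91.1 93.7 94.9]
```

View pics/scene9.png

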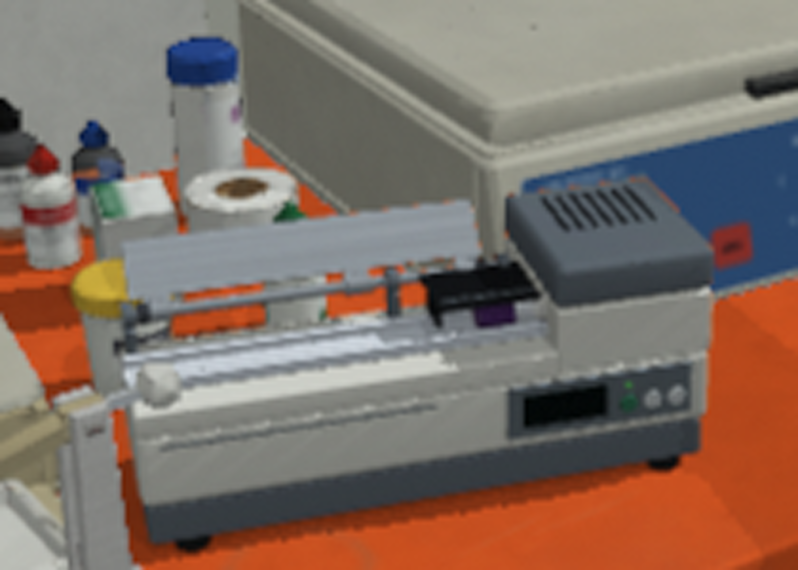

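View pics/wrist9.png

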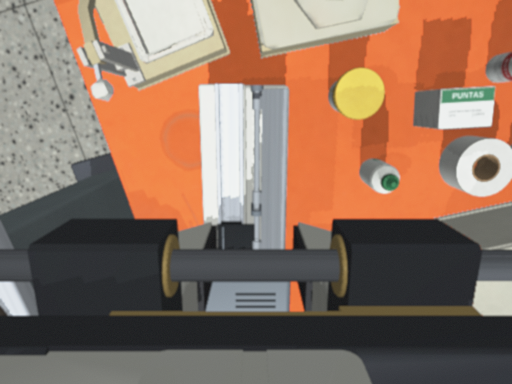

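```bash
python3 -m pendant '[[[0,0,0],[0,0,0],0.037],[[0,0,0],[0,0,0],0.037]]'; python3 capm.py c5.npy; python3 -c "
from cell import arm
print(arm.sign_off())"
```

```text
clock: 19.88
position: [0.5093, 0.1354, 0.2641]
ee_rot: [-2.495, -1.908, 0.002]
force: [0.2, -0.1, 0.3]
width: 0.402
centroid 229.906 232.553 1579.0
right edge 234.64006514657981 left 225.2890625
px/mm [[ 0.5609246  -0.07932698]]
the job is handed in; nothing more can be done
None
```

The purple-capped tube is pushed in against the end stop and the light cover has shut over it. I handed the job in at about 20 s.

**What I did:** One fingertip held the thumb plate down, with the cover measured at about 1.4 rad. The other pushed the tube by its cap along the trough. I backed that finger out to about 40 mm in front of the mouth while the plate was still held, then lifted and let the cover shut.

**Last checks:**
- **Tube home:** The finger stopped moving at x ≈ 10.8 mm while the push force rose to about 11 N. That puts the rear face of the cap at about x = 20, as specified.
- **Cover:** Its top is at z ≈ 94 mm, the same as at the start, and the cap shows beneath it.
- **Robot and other items:** Nothing was touching the robot at the end (force about 0 N). The cup and the dropper bottle look unmoved. I did not check the orange and red tubes again, but the arm did not go near them while working.

**Less certain points:**
- **First retreat:** The cap appeared to move back by roughly 0.5 mm, so I pushed it home again. After the second retreat it still read up to about 0.6 mm back. That is close to image noise, but I can't rule out a very small gap.
- **Push force:** Friction of the other finger on the plate adds up to about 4 N to the readings. The scene camera also reads about 2–3 mm off the arm's own position along the trough. I relied mainly on the finger stopping dead.

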